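Shim the hand mill's axle and hold the retaining clip spread at its groove

TASK

Put exactly two of the four spacer discs flat on the seat of the hand mill's upright axle, leaving the other two lying where they are on the board. Then squeeze the handles of the retaining clip so that its ring spreads, slide the spread ring level down over the axle's head to the height of the groove just above the discs, and finish there while holding it: the program ends with the gripper still squeezing the clip, ring spread round the groove, not pressing on the discs or the mill. Do not disturb the matchbox, tea light, fish tin, garlic or spice jar.

Things in the scene. Friction and masses are not known exactly. Their poses are not given: they have to be found in the camera images.
- clip: steel retaining clip lying flat, 114 mm long, like a clothes peg: two arms on an upright pin, each half a ring at one end and a handle plate at the other; squeezing the handles spreads the ring. Origin: underside of the ring, at the centre of its SPREAD bore (36 mm; outside 46 mm, 6 mm thick, front gap 16 mm); x points from handles to ring, z up. Frame of the +y arm; 65 to 130 g in all
- clip_pin (a point): foot of the clip's hinge pin (15 mm across, 14 mm tall), on the clip's x axis 37 mm behind its origin; axes as the clip's. Relaxed, the two handles form a V whose middle line runs through the pin, turned +0.2 rad (anticlockwise from above) from the clip's x axis; 32 mm behind the pin the V is about 35 mm wide outside
- clip_handle (a point): foot of the +y arm's handle plate, middle: x = -68, y = +9 mm from the clip's origin. Each plate stands upright, 46 mm long, 4 mm thick, 26 mm tall. Fully spread, both are parallel, mirrored about the clip's x axis, 22 mm over both. Squeezed by parallel fingers along the V's middle line, the clip's x axis swings onto that line and the clip creeps about 3 mm forward through the fingers
- clip_arm (a joint): angle by which the clip is spread: 0 = relaxed, ring about 21 mm across, too small for the axle's head; 0.4 rad = fully spread against its stop (handles parallel, bore 36 mm); at 0.3 rad about 32 mm. A spring closes it again: full spread takes about 8 N on the handles 32 mm behind the pin
- mill: base of a hand mill, fixed: low round aluminium housing 120 mm across, 24 mm high, short spout on its -x side; in its middle a seat (39 mm across, top at 30 mm) with an upright steel axle stub 39 mm tall, 24 mm diameter, with a groove (20 mm diameter, 12 mm tall) from 16 mm above the seat, then a 24 mm head with chamfered top. Origin on the axis at worktop level, z up
- axle_seat (a point): point on the axle's axis at the height of the seat that the discs rest on (30 mm over the worktop)
- axle_groove (a point): point on the axle's axis at half the height of the groove, 22 mm above the seat; two discs stacked on the seat reach just to the groove's lower edge, 6 mm below this point
- axle_tip (a point): top of the axle, 39 mm above the seat
- board: fixed wooden board 220 x 220 mm, 12 mm thick, with the four discs on it; origin at the centre of its underside
- disc_1: plain flat steel spacer disc, outer diameter 46 mm, round hole 30 mm, 8 mm thick, lying flat on the wooden board; origin at the centre of its underside, z up. All four discs are alike
- disc_2: plain flat steel spacer disc, outer diameter 46 mm, round hole 30 mm, 8 mm thick, lying flat on the wooden board; origin at the centre of its underside, z up. All four discs are alike
- disc_3: plain flat steel spacer disc, outer diameter 46 mm, round hole 30 mm, 8 mm thick, lying flat on the wooden board; origin at the centre of its underside, z up. All four discs are alike
- disc_4: plain flat steel spacer disc, outer diameter 46 mm, round hole 30 mm, 8 mm thick, lying flat on the wooden board; origin at the centre of its underside, z up. All four discs are alike
- matchbox: bystander: closed matchbox 36 x 56 x 16 mm; origin under its centre
- tea_light: bystander: tea light, 38 mm across, 15 mm high; origin under its centre
- fish_tin: bystander: flat fish tin 63 x 105 x 25 mm; origin under its centre
- garlic_a: bystander: garlic bulb, about 60 mm; origin under its centre
- spice_2: bystander: spice jar, 40 mm across, 105 mm tall; origin under its centre
Things that resemble listed ones, but are neither listed nor needed, are in the scene too. What is shaped like the disc_1 but black is not meant.

How it is judged:
By the outcome, as a careful person would: the job done as asked, in the order asked, and still so for the second after the job is handed in, while the arm keeps its last pose, push and grip.
It also fails if it takes over 67 s, if anything falls off the work surface, if the arm or the gripper's body presses on something with over 40 N, if the wrist force passes 120 N, or if a joint passes its speed limit or range.

ROBOT

A 7-joint arm with a two-finger parallel gripper is mounted at the origin on a cart in front of the work surface, level with it; the furniture and walls round the work are solid. World frame = base frame: x ahead of the robot, y to its left, z up, the work surface at z = 0. Lengths are in m, angles in rad, forces in N, time in s.
With the tool pointing down it reaches from about 0.425 to 0.925 m from the base axis. Payload 6.8 kg.
Tool frame: the origin (TCP) lies between the finger pads; the fingertips stand 22 mm ahead of it and the grasp point (between the pads) lies 3 mm ahead of it; z points along the fingers, y is the line along which they close (so a half turn about z gives the same grasp; the last joint's range is limited). The gripper opens to 85 mm and grips with 20 to 120 N. Pads are 22 mm wide; open, the fingers measure 114 mm over their backs; the gripper's body (76 mm by 85 mm) begins 54 mm behind the grasp point. The pads swing forward as they close: fully open they stand 13 mm farther back than shut.
Start: joints at [-1.308, 0.477, 0.022, 1.555, -0.011, 1.109, -0.083], TCP at [0.245, 0.629, 0.253] pointing down, gripper open.
Joint ranges: [-2.96, 2.96], [-0.34, 2.1], [-1.41, 1.46], [0.24, 2.44], [-1.37, 4.51], [0.17, 1.92], [-2.96, 2.96]. Speed limits (rad/s): [2.39, 2.39, 3.14, 3.14, 3.14, 3.14, 3.14].

INTERFACE

Orientations are given as a unit quaternion [w, x, y, z].
In Python, from station import bot gives the robot as it stands.
- The arm moves only by the tool servo_tool, never from a script. Its argument "motion" is a list that holds one entry, the list of rows, each a list of 5 numbers: the opening, from 0 (shut) to 1 (fully open), then the shift along the world's x, y, z each as a share of 0.04 m, from -1 to 1, then the turn about the world's z as a share of 0.12 rad, from -1 to 1. A call has 1 to 20 rows; each row shifts and turns the commanded pose from where the row before left it; what a row does not reach is not made up. A row lasts 1/10 s, in which the tool goes at most 50 mm and 8.59 degrees, less where a joint would pass 70% of its speed; a pose out of reach is approached as far as the arm can. A call with a number of a shift or a turn outside -1 to 1 is refused whole. A call with a gripper value outside its range is refused whole. The fingers move at their own pace and stop on an object; "newtons" is the grip in N (left out, the last holds). Time passes only in rows, so rows that do not move let the fingers close. It gives the time, the measured TCP pose, the force, the opening and the grip force at its end, in the units of the state.
- bot.get_obs(): the state, without advancing time (a new reading comes with each control period).
- bot.read_camera(name): name is "side" or "top" or "wrist"; returns (picture, depth): 384x512x3 uint8, red, green, blue; 384x512 float32, m along the optical axis (not along the pixel's ray), 0 where there is no reading.
- bot.get_calibration(name): a dict with "fovy" (degrees; the focal length in pixels is half the picture's height over the tangent of half this angle, whatever the lens; pixels are square), "cx", "cy" (the principal point, pixels), "view" (4x4, takes a point from world to camera coordinates). Camera axes: x right, y down, z forward; pixel columns grow to the right and rows downward; lengths in m; the calibration is good to about 2 mm. A picture is of the moment at which its call begins: read the wrist's pose just before it. get_calibration takes no time and is no camera call; for the wrist camera it gives the pose at the moment of the call.
- bot.hand_in(): hands the job in; it is judged then, once.
The state is a dict: "t": time; "q": joint angles; "joint_vel": joint speeds; "joint_torque": joint torques, N m; "eef_pos": TCP position; "tool_rot": TCP orientation; "contact_force": force on the tool from outside, world axes, zero at the start; "torque": the same for the moment, N m; "gripper_width": opening from 0.0 (shut) to 1.0 (fully open); "grasp_force": force on a finger pad.
Only numpy, scipy, OpenCV 4.12 (cv2) and the standard library are available. Lean on these libraries where they do the work, as an engineer would, in place of code of your own. Each camera call takes 0.05 s, during which the arm holds its last target. There are 200 camera calls.

## Working session

There is one attempt and no reset: what is moved stays moved. The work goes in short steps, Python scripts to look and compute and a tool call to move; the robot and the scene stay as the last step left them, time stands still between calls to the robot, and variables do not carry over. Pictures are saved under pics/ and viewed, at most 10 in all, crops included, and the job is handed in when it is done.

Besides the shell and the picture viewer there is one more tool, called as name(argument=value, ...) on one line, values as JSON. servo_tool: Moves the arm, as the interface text tells. Shift numbers are shares of 0.04 m and turn numbers shares of 0.12 rad, none past 1 either way. Its arguments: {"type":"object","properties":{"motion":{"type":"array"},"newtons":{"type":"number"}},"required":["motion"]}

```bash
ls; mkdir -p pics; cat > h.py <<'E'
import numpy as np, cv2
from station import bot
def shot(name):
    c=bot.get_calibration(name); p,d=bot.read_camera(name)
    return p,d,c
def K(c):
    f=192/np.tan(np.radians(c["fovy"])/2); return f,c["cx"],c["cy"]
def ray(c,u,v):
    f,cx,cy=K(c); V=np.array(c["view"]); R=V[:3,:3]; t=V[:3,3]
    return -R.T@t, R.T@np.array([(u-cx)/f,(v-cy)/f,1.])
def onz(c,u,v,z):
    o,d=ray(c,u,v); return o+d*(z-o[2])/d[2]
def dep(c,d,u,v):
    o,r=ray(c,u,v); return o+r*d[int(round(v)),int(round(u))]
def cloud(c,d):
    f,cx,cy=K(c); V=np.array(c["view"]); R=V[:3,:3]; t=V[:3,3]
    v,u=np.mgrid[:384,:512]
    P=np.stack([(u-cx)/f*d,(v-cy)/f*d,d],-1)-t
    return P@R
def proj(c,P):
    f,cx,cy=K(c); V=np.array(c["view"]); q=V[:3,:3]@np.array(P)+V[:3,3]
    return q[0]/q[2]*f+cx,q[1]/q[2]*f+cy
E
cat > a.py <<'E'
from h import *
import pickle
S={n:shot(n) for n in ("top","side","wrist")}
pickle.dump(S,open("s0.pkl","wb"))
for n in S:
    cv2.imwrite(f"pics/{n}0.png",cv2.cvtColor(S[n][0],cv2.COLOR_RGB2BGR)); c=S[n][2]; print(n,c["fovy"],ray(c,256,192), (S[n][1]>0).mean())
print(bot.get_obs())
E
python3 a.py
```

```text
pics
top 44.46115974276455 (array([0.32141355, 0.00505257, 1.20234942]), array([ 0.18701708,  0.04960085, -0.98128496])) 0.9959208170572916
side 53.64742660945455 (array([1.09551148, 0.1765843 , 0.92831788]), array([-0.55033201, -0.12564521, -0.82547265])) 0.9960479736328125
wrist 71.8267642816993 (array([0.16899641, 0.65813228, 0.37277732]), array([ 0.28905729, -0.12649021, -0.94900107])) 0.9959208170572916
{'t': 0.15, 'q': array([-1.30807584,  0.47761431,  0.02234751,  1.55619223, -0.01148259,
        1.10927176, -0.08309314]), 'joint_vel': array([-1.11402796e-03, -2.68838265e-03, -3.17640411e-04, -2.17568106e-03,
       -9.21715759e-05,  1.00597290e-03,  2.50829144e-04]), 'joint_torque': array([ 3.03102846e-03, -5.96926975e+01,  1.61028061e+00, -2.81491685e+01,
        1.26211729e-02,  6.60642661e-03,  5.43851598e-06]), 'eef_pos': array([0.24446698, 0.62874131, 0.25255987]), 'tool_rot': array([-7.06047143e-05,  1.84333999e-01,  9.82863427e-01, -6.75015691e-04]), 'contact_force': array([ 0.3118848 , -0.55630178, -0.10923066]), 'torque': array([-0.04705733,  0.0165745 , -0.00435726]), 'grasp_force': 0.0, 'gripper_width': 1.0016071533030402}
```

View pics/top0.png

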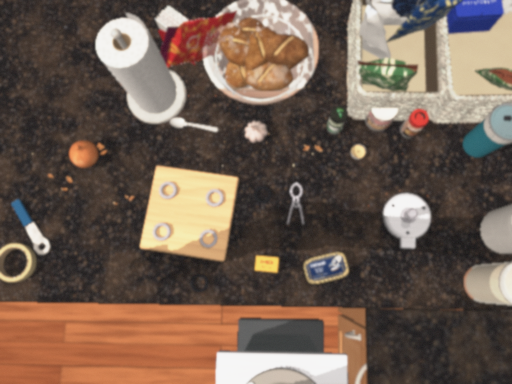

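View pics/side0.png

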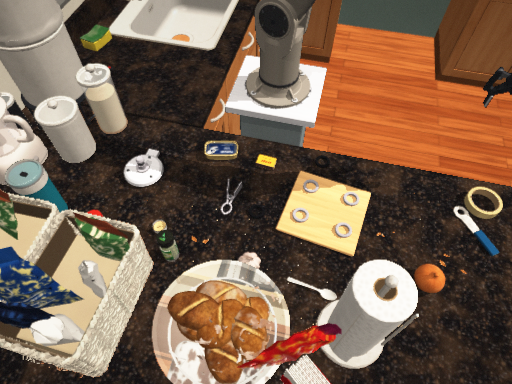

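Top view: the four discs sit on the board at (169,189), (216,197), (164,231) and (208,239). The clip's ring is at (296,189) with its handles toward (296,222), and the mill's axle is near (407,214) with its spout toward the robot. Possible look-alikes are the tape roll at (17,262) and the spanner at (30,225). In the side view there is a dark ring at about (322,160), probably the black disc. I choose the steel rings on the board and the clip at (296,200).

```bash
cat > b.py <<'E'
from h import *
import pickle
S=pickle.load(open("s0.pkl","rb"))
for n,pts in (("top",dict(d1=(169,189),d2=(216,197),d3=(164,231),d4=(208,239),ring=(296,189),mill=(407,214),board=(190,213),match=(266,264),tin=(326,267),jar=(336,121),tealight=(358,152),garlic=(255,131))),
 ("side",dict(d1=(311,186),d2=(350,199),d3=(300,215),d4=(342,230),ring=(226,208),black=(322,160),mill=(143,170)))):
    p,d,c=S[n]
    for k,(u,v) in pts.items(): print(n,k,p[v,u],dep(c,d,u,v).round(4))
P=cloud(S["top"][2],S["top"][1]); p,d,c=S["top"]
# gray metal on board, height above 0.015
g=p.astype(int); sat=g.max(-1)-g.min(-1)
for n in ("top","side"):
    p,d,c=S[n]; P=cloud(c,d); g=p.astype(int); sat=g.max(-1)-g.min(-1)
    m=((sat<45)&(g.mean(-1)>70)&(P[...,2]>.005)&(P[...,2]<.08)&(P[...,0]>.35)&(P[...,0]<.75)&(P[...,1]>-.35)&(P[...,1]<.4)).astype(np.uint8)
    k,l,st,ce=cv2.connectedComponentsWithStats(m)
    for i in range(1,k):
        if st[i,4]>60:
            Q=P[l==i]; print(n,st[i],ce[i].round(1),np.median(Q,0).round(4),Q.min(0).round(3),Q.max(0).round(3))
for n,(x,y,w,h) in (("top",(140,155,300,115)),):
    im=S[n][0][y:y+h,x:x+w]; cv2.imwrite("pics/crop0.png",cv2.cvtColor(cv2.resize(im,None,fx=2.6,fy=2.6,interpolation=2),cv2.COLOR_RGB2BGR))
p,d,c=S["wrist"]; print(proj(c,[.5,.2,.015]))
E
python3 b.py
```

```text
top d1 [246 225 164] [0.5539 0.2914 0.0132]
top d2 [246 226 166] [0.534  0.1683 0.0129]
top d3 [246 236 179] [0.4445 0.2987 0.0127]
top d4 [223 178 128] [0.4254 0.185  0.013 ]
top ring [50 46 47] [ 0.5583 -0.0381  0.0059]
top mill [174 167 167] [ 0.4878 -0.3057  0.0613]
top board [245 222 161] [0.4912 0.2334 0.0159]
top match [243 205  99] [0.3643 0.0366 0.0203]
top tin [ 42  60 102] [ 0.3586 -0.1112  0.0312]
top jar [48 49 44] [ 0.7104 -0.1321  0.0996]
top tealight [229 202 145] [ 0.6571 -0.1992  0.0109]
top garlic [238 220 208] [0.7009 0.0689 0.0475]
side d1 [232 181 111] [0.4239 0.1899 0.0114]
side d2 [254 244 171] [0.4382 0.3076 0.0059]
side d3 [254 238 160] [0.5289 0.1756 0.0091]
side d4 [253 232 153] [0.5502 0.2957 0.0121]
side ring [28 25 25] [ 0.5514 -0.0355 -0.0007]
side black [63 53 46] [ 0.3037  0.2081 -0.0049]
side mill [233 226 225] [ 0.5014 -0.305   0.0305]
top [365 109  48  29 340] [390.1 120.7] [ 0.7324 -0.2939  0.0404] [ 0.698 -0.334  0.005] [ 0.75  -0.217  0.08 ]
top [139 116  68  14 279] [169.8 121.2] [0.7401 0.3058 0.0103] [0.719 0.202 0.005] [0.75  0.384 0.022]
t
[... 1406 characters left out ...]
23]
side [343 192  16  14 103] [350.8 198.1] [0.4437 0.3072 0.0186] [0.422 0.286 0.011] [0.466 0.329 0.022]
side [293 208  16  14 112] [300.3 214.5] [0.5333 0.1756 0.0188] [0.51  0.154 0.009] [0.556 0.198 0.024]
side [335 223  17  14 121] [343.1 229.4] [0.5508 0.2976 0.0183] [0.528 0.275 0.011] [0.573 0.319 0.023]
side [160 241  19  21 178] [170.8 251.5] [ 0.7403 -0.1202  0.0496] [ 0.714 -0.147  0.007] [ 0.749 -0.114  0.08 ]
side [246 252  15  17 124] [253.7 260.2] [0.7087 0.0853 0.0391] [0.683 0.066 0.021] [0.722 0.101 0.057]
side [296 280  28  13  73] [309.  286.2] [0.7284 0.2331 0.0077] [0.719 0.199 0.005] [0.736 0.27  0.013]
(np.float64(92.83408182625209), np.float64(374.46775756715476))
```

View pics/wrist0.png

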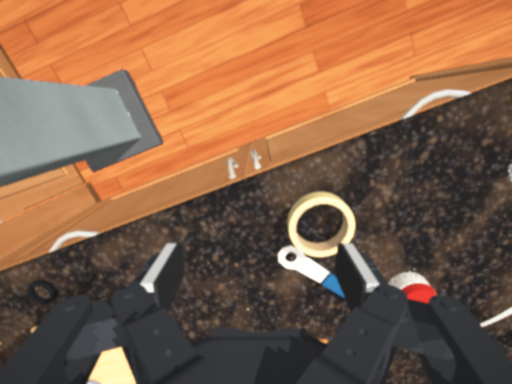

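The wrist view shows the tape roll at (322,222), the spanner at (310,270) and the black ring at (42,291), which lies off the board. Next I go above the board and turn the camera toward +x.

servo_tool(motion=[[[1, 0.295, -0.56, 0, -1], [1, 0.295, -0.56, 0, -1], [1, 0.295, -0.56, 0, -1], [1, 0.295, -0.56, 0, -1], [1, 0.295, -0.56, 0, -1], [1, 0.295, -0.56, 0, -1], [1, 0.295, -0.56, 0, -1], [1, 0.295, -0.56, 0, -1], [1, 0.295, -0.56, 0, -1], [1, 0.295, -0.56, 0, -1], [1, 0.295, -0.56, 0, -1], [1, 0.295, -0.56, 0, -1], [1, 0.295, -0.56, 0, -1], [1, 0.295, -0.56, 0, -1], [1, 0.295, -0.56, 0, -1], [1, 0.295, -0.56, 0, -1], [1, 0.295, -0.56, 0, -1], [1, 0.295, -0.56, 0, -1], [1, 0.295, -0.56, 0, -1], [1, 0.295, -0.56, 0, -1]]], newtons=40)

```text
t: 2.15
eef_pos: [0.4808, 0.1802, 0.2532]
tool_rot: [-0.0, 0.983, 0.182, -0.0]
contact_force: [0.6, 0.2, -0.3]
gripper_width: 0.996
grasp_force: 0.0
```

servo_tool(motion=[[[1, 0, 0, 0, -1], [1, 0, 0, 0, -1], [1, 0, 0, 0, -1], [1, 0, 0, 0, -0.1], [1, 0, 0, 0, 0], [1, 0, 0, 0, 0]]])

```text
t: 2.75
eef_pos: [0.4805, 0.1812, 0.2532]
tool_rot: [0.0, 1.0, 0.001, -0.0]
contact_force: [-0.4, -0.1, 0.4]
gripper_width: 0.997
grasp_force: 0.0
```

```bash
cat > c.py <<'E'
from h import *
import sys
def discs(name,p,d,c,zmin=.014,zmax=.05,verbose=1):
    P=cloud(c,d); g=p.astype(int); sat=g.max(-1)-g.min(-1)
    m=((sat<45)&(g.mean(-1)>60)&(P[...,2]>zmin)&(P[...,2]<zmax)&(P[...,0]>.33)&(P[...,1]>.05)&(P[...,1]<.4)).astype(np.uint8)
    out=[]
    for k in cv2.findContours(m,cv2.RETR_EXTERNAL,cv2.CHAIN_APPROX_NONE)[0]:
        if cv2.contourArea(k)<90: continue
        e=cv2.fitEllipse(k) ; M=np.zeros_like(m); cv2.drawContours(M,[k],-1,1,-1); z=P[(M&m)>0][:,2]
        q=onz(c,*e[0],.020); f=K(c)[0]
        print(name,np.round(e[0],1),np.round(e[1],1),q.round(4),"z",np.percentile(z,[50,90]).round(4), "diam",round(e[1][1]*np.linalg.norm(q-ray(c,0,0)[0])/f,4))
if __name__=="__main__":
    p,d,c=shot("wrist"); cv2.imwrite("pics/w1.png",cv2.cvtColor(p,cv2.COLOR_RGB2BGR))
    print(bot.get_obs()["eef_pos"]); discs("wrist",p,d,c)
    p,d,c=shot("side"); discs("side",p,d,c,.011)
E
python3 c.py
```

```text
[0.48053567 0.18119706 0.25330027]
wrist [254.5 202.3] [28.9 30.5] [0.4289 0.1878 0.02  ] z [0.0197 0.0207] diam 0.0435
wrist [169.7 191.8] [29.3 31.9] [0.4443 0.307  0.02  ] z [0.0197 0.0207] diam 0.0473
wrist [263.5 127.5] [33.4 34. ] [0.5327 0.1758 0.02  ] z [0.0197 0.0208] diam 0.0455
wrist [169.  112.5] [33.5 36.8] [0.5511 0.2967 0.02  ] z [0.0197 0.0208] diam 0.0516
side [349.7 353.3] [23.8 47. ] [0.8666 0.3471 0.02  ] z [0.0133 0.0369] diam 0.1179
side [326.6 313.5] [ 9.3 28.5] [0.7901 0.2846 0.02  ] z [0.0127 0.0148] diam 0.0723
side [253.3 260.3] [11.6 15.9] [0.6994 0.0821 0.02  ] z [0.0384 0.0443] diam 0.0416
side [343.  229.5] [13.5 16.5] [0.5527 0.2972 0.02  ] z [0.0187 0.0204] diam 0.0462
side [300.3 214.5] [13.5 15.3] [0.5337 0.1761 0.02  ] z [0.0189 0.0214] diam 0.0431
side [350.8 198.2] [12.6 15. ] [0.4451 0.3074 0.02  ] z [0.0183 0.0207] diam 0.0446
side [310.5 185.7] [11.7 14.7] [0.4293 0.1881 0.02  ] z [0.0183 0.0212] diam 0.0437
```

View pics/w1.png

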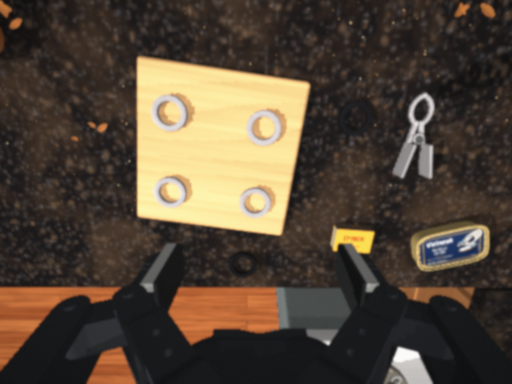

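Clear view: steel discs at (169,113), (264,127), (170,192) and (254,202); black decoy rings lie off the board at (357,115) and (242,263). Wrist and side agree within 1–2 mm and the disc tops are at 20 mm. I'm taking the disc at (0.533, 0.176).

servo_tool(motion=[[[1, 0.65, -0.065, 0, 0], [1, 0.65, -0.065, -0.5, 0], [1, 0, 0, -1, 0], [1, 0, 0, -1, 0], [1, 0, 0, -1, 0], [1, 0, 0, -1, 0], [1, 0, 0, -0.5, 0], [1, 0, 0, -0.3, 0], [1, 0, 0, 0, 0], [1, 0, 0, -0.25, 0], [1, 0, 0, 0, 0], [1, 0, 0, 0, 0]]])

```text
t: 4.05
eef_pos: [0.533, 0.1762, 0.032]
tool_rot: [-0.0, 1.0, -0.001, 0.001]
contact_force: [-0.3, -0.0, -0.2]
gripper_width: 1.001
grasp_force: 0.0
```

servo_tool(motion=[[[0.5, 0, 0, 0, 0], [0.4, 0, 0, 0, 0], [0.4, 0, 0, 0, 0], [0.4, 0, 0, 0, 0], [0.4, 0, 0, 0, 0], [0.4, 0, 0, 0, 0], [0.4, 0, 0, 0, 0]]])

```text
t: 4.75
eef_pos: [0.533, 0.1759, 0.0322]
tool_rot: [-0.0, 1.0, -0.001, 0.0]
contact_force: [-1.2, -0.3, 7.4]
gripper_width: 0.509
grasp_force: 43.1
```

servo_tool(motion=[[[0.4, 0, 0, 0.3, 0], [0.4, 0, 0, 0.7, 0], [0.4, 0, 0, 1, 0], [0.4, 0, 0, 1, 0], [0.4, -0.1, -0.9, 1, 0], [0.4, -0.1, -0.9, 0.6, 0], [0.4, -0.1, -0.9, 0, 0], [0.4, -0.1, -0.9, 0, 0], [0.4, -0.1, -0.9, 0, 0], [0.4, -0.1, -0.9, 0, 0], [0.4, -0.1, -0.9, 0, 0], [0.4, -0.1, -0.9, 0, 0], [0.4, -0.1, -0.9, 0, 0], [0.4, -0.1, -0.9, 0, 0], [0.4, -0.1, -0.9, 0, 0], [0.4, -0.1, -0.9, 0, 0], [0.4, 0, -0.8, 0, 0], [0.4, 0, -0.5, 0, 0], [0.4, 0, 0, 0, 0], [0.4, 0, 0, 0, 0]]])

```text
t: 6.75
eef_pos: [0.4846, -0.3053, 0.2126]
tool_rot: [-0.0, 1.0, -0.001, -0.0]
contact_force: [0.3, 0.5, -0.2]
gripper_width: 0.512
grasp_force: 40.8
```

```bash
cat > m.py <<'E'
from h import *
import sys
print(bot.get_obs()["eef_pos"],bot.get_obs()["gripper_width"])
for n in ("wrist","top"):
    p,d,c=shot(n); P=cloud(c,d)
    cv2.imwrite(f"pics/{n}_{sys.argv[1]}.png",cv2.cvtColor(p,cv2.COLOR_RGB2BGR))
    near=(abs(P[...,0]-.49)<.08)&(abs(P[...,1]+.305)<.08)
    for lo,hi,zz,nm in ((.063,.075,.069,"axle top"),(.020,.028,.024,"housing")):
        m=(near&(P[...,2]>lo)&(P[...,2]<hi)).astype(np.uint8)
        m=cv2.morphologyEx(m,cv2.MORPH_OPEN,np.ones((2,2),np.uint8))
        k=cv2.findContours(m,cv2.RETR_EXTERNAL,cv2.CHAIN_APPROX_NONE)[0]
        if not k: continue
        k=max(k,key=cv2.contourArea)
        if len(k)<6: continue
        h=cv2.convexHull(k); (u,v),r=cv2.minEnclosingCircle(h); Q=P[m>0]
        if nm=="housing": e=cv2.fitEllipse(h); u,v=e[0]
        else:
            Mo=cv2.moments(h); u,v=Mo["m10"]/Mo["m00"],Mo["m01"]/Mo["m00"]
        q=onz(c,u,v,zz); print(n,nm,(round(u,1),round(v,1)),"r",round(r*np.linalg.norm(q-ray(c,0,0)[0])/K(c)[0],4),q.round(4),"z",np.percentile(Q[:,2],[10,50,90]).round(4),"cloud mid",((Q.min(0)+Q.max(0))/2).round(4))
E
python3 m.py a
```

```text
[ 0.48458806 -0.30526171  0.2125689 ] 0.5115113024578402
wrist axle top (268.5, 180.6) r 0.0117 [ 0.4908 -0.3149  0.069 ] z [0.0639 0.0681 0.0694] cloud mid [ 0.4827 -0.3166  0.0465]
wrist housing (267.6, 168.6) r 0.0558 [ 0.4927 -0.3152  0.024 ] z [0.0219 0.0237 0.0248] cloud mid [ 0.4964 -0.3167  0.1658]
top axle top (411.9, 213.7) r 0.0115 [ 0.4875 -0.3152  0.069 ] z [0.0674 0.0708 0.6369] cloud mid [ 0.4474 -0.2384  0.352 ]
top housing (397.4, 214.4) r 0.0523 [ 0.492  -0.2918  0.024 ] z [0.0224 0.0257 0.0299] cloud mid [ 0.4316 -0.1546  0.6096]
```

View pics/wrist_a.png

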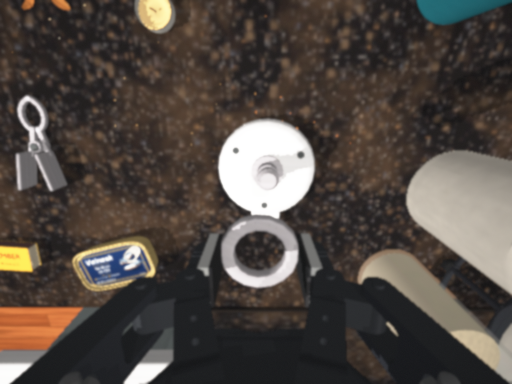

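The wrist view shows the mill housing around (267,167), axle top at (268,178), and the held disc, level and seen whole, at (260,251). Next: the held disc's centre relative to the TCP and a refined axle axis.

```bash
cat > n.py <<'E'
from h import *
o=bot.get_obs(); T=np.array(o["eef_pos"]); p,d,c=shot("wrist"); P=cloud(c,d); g=p.astype(int); sat=g.max(-1)-g.min(-1)
f=K(c)[0]
# held disc: hole and rim
z=P[...,2]; near=(np.hypot(P[...,0]-T[0],P[...,1]-T[1])<.035)&(z<T[2]+.005)&(z>T[2]-.03)&(sat<45)
near=near.astype(np.uint8)
cs,hi=cv2.findContours(near,cv2.RETR_CCOMP,cv2.CHAIN_APPROX_NONE)
print("disc z",np.percentile(z[near>0],[10,50,90]).round(4)-T[2])
zt=np.percentile(z[near>0],60)
for k,h in zip(cs,hi[0]):
    if cv2.contourArea(k)>400 and h[3]>=0:
        e=cv2.fitEllipse(k); q=onz(c,*e[0],zt); print("hole",np.round(e,1) if 0 else e[0],e[1],"rel",(q-T).round(4),"dia",e[1][1]*np.linalg.norm(q-ray(c,0,0)[0])/f)
# axle: head rim points
for lo,zz in ((.0665,.069),(.064,.069)):
    m=((z>lo)&(z<.075)&(np.hypot(P[...,0]-.49,P[...,1]+.315)<.03)).astype(np.uint8)
    k=max(cv2.findContours(m,0,1)[0],key=cv2.contourArea); e=cv2.fitEllipse(k); q=onz(c,*e[0],zz)
    print("axle",e[0],e[1],q.round(4),"dia",[round(x*np.linalg.norm(q-ray(c,0,0)[0])/f,4) for x in e[1]])
hm=((sat<40)&(g.mean(-1)>120)&(z>.015)&(z<.08)&(np.hypot(P[...,0]-.49,P[...,1]+.315)<.075)).astype(np.uint8)
k=max(cv2.findContours(hm,0,1)[0],key=cv2.contourArea)
pts=np.array([onz(c,*q[0],.024)[:2] for q in k]); pts=pts[pts[:,0]>.47]
A=np.c_[2*pts,np.ones(len(pts))]; s=np.linalg.lstsq(A,(pts**2).sum(1),rcond=None)[0]
print("housing",s[:2].round(4),"R",np.sqrt(s[2]+s[:2]@s[:2]))
E
python3 n.py
```

```text
disc z [-0.01535224 -0.01245224 -0.00095224]
hole (259.40576171875, 250.146240234375) (40.34132385253906, 50.468135833740234) rel [ 0.0026 -0.0003 -0.0121] dia 0.029347409489377627
axle (269.3356628417969, 180.97393798828125) (17.32148551940918, 18.253564834594727) [ 0.4909 -0.3143  0.069 ] dia [np.float64(0.0179), np.float64(0.0189)]
axle (268.9095153808594, 180.29342651367188) (20.564231872558594, 21.412418365478516) [ 0.4917 -0.3139  0.069 ] dia [np.float64(0.0213), np.float64(0.0222)]
housing [ 0.4922 -0.3139] R 0.05597791157610699
```

servo_tool(motion=[[[0.4, 0.15, -0.22, -0.8, 0], [0.4, 0, 0, -1, 0], [0.4, 0, 0, -0.7, 0], [0.4, 0, 0, -0.2, 0], [0.4, 0, 0, 0, 0], [0.4, 0, 0, 0, 0]]])

```text
t: 7.5
eef_pos: [0.4918, -0.3144, 0.1057]
tool_rot: [0.0, 1.0, -0.0, 0.001]
contact_force: [-0.5, -0.2, 0.9]
gripper_width: 0.51
grasp_force: 40.9
```

```bash
python3 n.py; python3 - <<'E'
from h import *
for n in("wrist",):
    p,d,c=shot(n); cv2.imwrite("pics/w3.png",cv2.cvtColor(p,cv2.COLOR_RGB2BGR))
p,d,c=shot("side"); u,v=map(int,proj(c,[.49,-.314,.07])); a=p[v-45:v+45,u-60:u+60]
p2=cv2.resize(a,(480,360),interpolation=cv2.INTER_CUBIC); w=cv2.imread("pics/w3.png")[130:384,100:420]; w=cv2.resize(w,(454,360))
cv2.imwrite("pics/w3b.png",cv2.resize(np.hstack([w,cv2.cvtColor(p2,cv2.COLOR_RGB2BGR)]),(800,308)))
E
```

```text
disc z [-0.01522513 -0.01242513 -0.00102513]
hole (259.3934631347656, 250.18858337402344) (40.33064270019531, 50.41294479370117) rel [ 0.0025 -0.0003 -0.0122] dia 0.029328438528846215
axle (258.6358337402344, 238.70513916015625) (16.2037353515625, 28.46915626525879) [ 0.4884 -0.3142  0.069 ] dia [np.float64(0.0109), np.float64(0.0192)]
axle (258.7765197753906, 239.0233917236328) (16.57143783569336, 31.362398147583008) [ 0.4882 -0.3143  0.069 ] dia [np.float64(0.0112), np.float64(0.0211)]
housing [ 0.5049 -0.3141] R 0.04684245901009954
```

View pics/w3b.png

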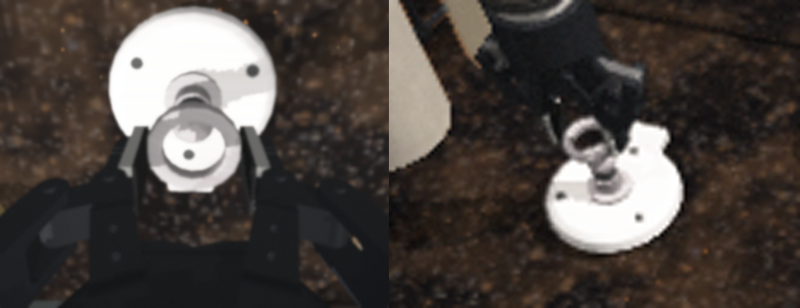

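The left panel shows the disc in front of the axle top with its left-right centre aligned. The right panel shows the disc just above the axle. I'll check the fore-aft alignment with a column profile.

```bash
python3 - <<'E'
from h import *
T=bot.get_obs()["eef_pos"]; p,d,c=shot("wrist"); P=cloud(c,d); u=259
print(T)
for v in range(190,300,1): print(v,P[v,u].round(4),p[v,u].mean().round(), end=" | " if v%3 else "\n")
E
```

```text
[ 0.49179867 -0.31465503  0.10593353]
190 [ 0.5097 -0.3146  0.0296] 168.0 | 191 [ 0.509  -0.3146  0.03  ] 206.0 | 192 [ 0.5082 -0.3146  0.0301] 222.0
193 [ 0.5072 -0.3146  0.0296] 226.0 | 194 [ 0.5067 -0.3146  0.0304] 228.0 | 195 [ 0.5056 -0.3146  0.0296] 228.0
196 [ 0.5046 -0.3146  0.0293] 225.0 | 197 [ 0.5036 -0.3146  0.0286] 216.0 | 198 [ 0.5031 -0.3146  0.0297] 190.0
199 [ 0.5023 -0.3146  0.0299] 149.0 | 200 [ 0.502  -0.3146  0.0312] 114.0 | 201 [ 0.5023 -0.3146  0.0343] 99.0
202 [ 0.5021 -0.3146  0.036 ] 96.0 | 203 [ 0.5018 -0.3146  0.0375] 96.0 | 204 [ 0.5022 -0.3146  0.0406] 97.0
205 [ 0.5021 -0.3146  0.0424] 114.0 | 206 [ 0.5023 -0.3146  0.045 ] 151.0 | 207 [ 0.5022 -0.3146  0.0467] 186.0
208 [ 0.5008 -0.3146  0.0452] 184.0 | 209 [ 0.5002 -0.3146  0.0456] 145.0 | 210 [ 0.5    -0.3146  0.0471] 89.0
211 [ 0.5002 -0.3146  0.0496] 56.0 | 212 [ 0.5006 -0.3146  0.0524] 59.0 | 213 [ 0.5004 -0.3146  0.0536] 75.0
214 [ 0.5021 -0.3147  0.0595] 89.0 | 215 [ 0.5139 -0.3147  0.0886] 97.0 | 216 [ 0.5137 -0.3147  0.0897] 102.0
217 [ 0.5133 -0.3147  0.0902] 110.0 | 218 [ 0.5134 -0.3147  0.09
[... 2385 characters left out ...]
0.0933] 223.0
283 [ 0.4726 -0.3147  0.0943] 220.0 | 284 [ 0.4715 -0.3147  0.0938] 219.0 | 285 [ 0.4707 -0.3147  0.0936] 215.0
286 [ 0.4692 -0.3147  0.0926] 197.0 | 287 [ 0.4689 -0.3147  0.0932] 156.0 | 288 [ 3.948e-01 -3.146e-01 -3.000e-04] 99.0
289 [ 0.3944 -0.3146  0.0007] 61.0 | 290 [ 3.927e-01 -3.146e-01  2.000e-04] 57.0 | 291 [ 0.3907 -0.3146 -0.0008] 57.0
292 [ 3.900e-01 -3.147e-01 -1.000e-04] 55.0 | 293 [ 3.891e-01 -3.147e-01  2.000e-04] 51.0 | 294 [ 3.874e-01 -3.147e-01 -3.000e-04] 50.0
295 [ 0.3861 -0.3147 -0.0004] 55.0 | 296 [ 3.850e-01 -3.147e-01 -1.000e-04] 59.0 | 297 [ 3.840e-01 -3.147e-01  1.000e-04] 62.0
298 [ 0.3814 -0.3147 -0.0015] 63.0 | 299 [ 0.3819 -0.3147  0.0007] 59.0 |
```

servo_tool(motion=[[[0.4, -0.025, 0.015, 0, 0], [0.4, 0, 0, -0.3, 0], [0.4, 0, 0, -0.3, 0], [0.4, 0, 0, -0.3, 0], [0.4, 0, 0, -0.25, 0], [0.4, 0, 0, -0.15, 0], [0.4, 0, 0, -0.05, 0], [0.4, 0, 0, 0, 0], [0.4, 0, 0, 0, 0]]])

```text
t: 8.6
eef_pos: [0.4899, -0.3138, 0.0503]
tool_rot: [0.0, 1.0, -0.001, 0.0]
contact_force: [-0.0, 0.6, -0.4]
gripper_width: 0.509
grasp_force: 40.9
```

servo_tool(motion=[[[0.7, 0, 0, 0, 0], [0.85, 0, 0, 0, 0], [0.85, 0, 0, 0, 0], [0.85, 0, 0, 0, 0], [1, 0, 0, 0.5, 0], [1, 0, 0, 1, 0], [1, 0, 0, 1, 0], [1, 0, 0, 1, 0], [1, 0, 0, 0, 0], [1, 0, 0, 0, 0]]])

```text
t: 9.6
eef_pos: [0.4904, -0.3136, 0.1912]
tool_rot: [0.0, 1.0, -0.0, 0.001]
contact_force: [0.2, 0.2, -0.1]
gripper_width: 1.002
grasp_force: 0.0
```

```bash
cat > s.py <<'E'
from h import *
# disc-stack / axle check from the wrist: rim points of top surface at height zt
import sys
zt=float(sys.argv[1]); T=bot.get_obs()["eef_pos"]; p,d,c=shot("wrist"); P=cloud(c,d); z=P[...,2]
r=np.hypot(P[...,0]-.4903,P[...,1]+.3142)
Q=P[(r>.014)&(r<.035)&(abs(z-zt)<.0025)]; print(T,len(Q)); 
A=np.c_[Q[:,:2]-[.4903,-.3142],np.ones(len(Q))]; print("tilt/plane",np.linalg.lstsq(A,Q[:,2],rcond=None)[0].round(4))
lo,hi=np.percentile(Q[:,:2],[.5,99.5],axis=0); print("extent",lo.round(4),hi.round(4),"mid",((lo+hi)/2).round(4),"size",(hi-lo).round(4))
m=(r<.035)&(z>.02)&(z<.08); print("z hist",np.histogram(z[m],np.arange(.02,.076,.004)))
E
python3 s.py .038
```

```text
[ 0.49040535 -0.31362535  0.19117533] 638
tilt/plane [-0.0058  0.0026  0.0377]
extent [ 0.4672 -0.3361] [ 0.5117 -0.2919] mid [ 0.4894 -0.314 ] size [0.0445 0.0442]
z hist (array([871, 701,  74,  64, 643,  19,  65,   6,   0,  13,  46, 194, 223]), array([0.02 , 0.024, 0.028, 0.032, 0.036, 0.04 , 0.044, 0.048, 0.052,
       0.056, 0.06 , 0.064, 0.068, 0.072]))
```

Disc 1 is flat on the seat and centred. Next is the disc at (0.429, 0.188).

servo_tool(motion=[[[1, -0.12, 0.95, 0, 0], [1, -0.12, 0.95, 0, 0], [1, -0.12, 0.95, 0, 0], [1, -0.12, 0.95, 0, 0], [1, -0.12, 0.95, 0, 0], [1, -0.12, 0.95, 0, 0], [1, -0.12, 0.95, 0, 0], [1, -0.12, 0.95, 0, 0], [1, -0.12, 0.95, 0, 0], [1, -0.12, 0.95, 0, 0], [1, -0.12, 0.95, 0, 0], [1, -0.12, 0.95, -0.3, 0], [1, -0.09, 0.9, -0.8, 0], [1, 0, 0.24, -1, 0], [1, 0, 0, -0.9, 0], [1, 0, 0, 0, 0], [1, 0, 0, 0, 0]]])

```text
t: 11.35
eef_pos: [0.428, 0.1867, 0.0699]
tool_rot: [0.001, 1.0, -0.001, -0.001]
contact_force: [0.8, -0.1, 0.6]
gripper_width: 0.998
grasp_force: 0.0
```

```bash
python3 - <<'E'
from h import *
T=bot.get_obs()["eef_pos"]; p,d,c=shot("wrist"); P=cloud(c,d); z=P[...,2]; print(T)
r=np.hypot(P[...,0]-.429,P[...,1]-.188); Q=P[(r<.03)&(abs(z-.02)<.0025)]
lo,hi=np.percentile(Q[:,:2],[.5,99.5],axis=0); print(len(Q),((lo+hi)/2).round(4),hi-lo)
E
```

```text
[0.42803313 0.18673236 0.06989251]
1705 [0.4275 0.1877] [0.04402408 0.04346052]
```

servo_tool(motion=[[[1, 0, 0.03, -0.4, 0], [1, 0, 0, -0.35, 0], [1, 0, 0, -0.18, 0], [1, 0, 0, 0, 0], [0.5, 0, 0, 0, 0], [0.4, 0, 0, 0, 0], [0.4, 0, 0, 0, 0], [0.4, 0, 0, 0, 0], [0.4, 0, 0, 0, 0], [0.4, 0, 0, 0, 0], [0.4, 0, 0, 0, 0]]])

```text
t: 12.5
eef_pos: [0.429, 0.1893, 0.0341]
tool_rot: [-0.001, 1.0, -0.001, 0.0]
contact_force: [-2.3, -1.8, 12.9]
gripper_width: 0.515
grasp_force: 39.0
```

servo_tool(motion=[[[0.4, 0, 0, 0.3, 0], [0.4, 0, 0, 0.8, 0], [0.4, 0, 0, 1, 0], [0.4, 0, 0, 1, 0], [0.4, 0.12, -0.95, 0.4, 0], [0.4, 0.12, -0.95, 0, 0], [0.4, 0.12, -0.95, 0, 0], [0.4, 0.12, -0.95, 0, 0], [0.4, 0.12, -0.95, 0, 0], [0.4, 0.12, -0.95, 0, 0], [0.4, 0.12, -0.95, 0, 0], [0.4, 0.12, -0.95, 0, 0], [0.4, 0.12, -0.95, 0, 0], [0.4, 0.12, -0.95, 0, 0], [0.4, 0.12, -0.95, 0, 0], [0.4, 0.12, -0.95, 0, 0], [0.4, 0.09, -0.9, -0.5, 0], [0.4, 0, -0.28, -0.8, 0], [0.4, 0, 0, -0.5, 0], [0.4, 0, 0, 0, 0]]])

```text
t: 14.5
eef_pos: [0.488, -0.3134, 0.0993]
tool_rot: [-0.001, 1.0, -0.001, -0.002]
contact_force: [-0.0, 1.4, 0.0]
gripper_width: 0.508
grasp_force: 40.9
```

```bash
cat > k.py <<'E'
from h import *
T=bot.get_obs()["eef_pos"]; p,d,c=shot("wrist"); P=cloud(c,d); z=P[...,2]; print(T)
Q=P[(abs(z-T[2]+.0125)<.0025)&(np.hypot(P[...,0]-T[0],P[...,1]-T[1])<.03)]
w=Q[abs(Q[:,1]-T[1])<.004]; print("held disc x", np.percentile(w[:,0],[.5,99.5]).round(4), np.percentile(w[:,0],[.5,99.5]).mean().round(4),"z",np.median(Q[:,2]))
h=w[:,0]; h.sort(); i=np.argmax(np.diff(h)); print("hole x",h[i],h[i+1],(h[i]+h[i+1])/2)
w=Q[abs(Q[:,0]-T[0])<.004][:,1]; w.sort(); i=np.argmax(np.diff(w)); print("hole y",w[i],w[i+1],(w[i]+w[i+1])/2)
E
python3 k.py
```

```text
[ 0.48799197 -0.31338643  0.09926186]
held disc x [0.4647 0.5085] 0.4866 z 0.08484545348235209
hole x 0.4719958104131881 0.5011842041721714 0.48659000729267976
hole y -0.3283731118511668 -0.29902869126368703 -0.3137009015574269
```

servo_tool(motion=[[[0.4, 0.09, -0.01, 0, 0], [0.4, 0, 0, 0, 0], [0.4, 0, 0, -0.25, 0], [0.4, 0, 0, -0.25, 0], [0.4, 0, 0, -0.25, 0], [0.4, 0, 0, -0.15, 0], [0.4, 0, 0, -0.05, 0], [0.4, 0, 0, 0, 0], [0.4, 0, 0, 0, 0]]])

```text
t: 15.45
eef_pos: [0.4935, -0.3147, 0.0633]
tool_rot: [0.0, 1.0, -0.001, 0.0]
contact_force: [-0.1, -0.3, -0.1]
gripper_width: 0.512
grasp_force: 40.9
```

servo_tool(motion=[[[0.4, -0.05, 0.01, 0, 0], [0.4, 0, 0, -0.05, 0], [0.4, 0, 0, 0, 0], [0.4, 0, 0, 0, 0]]])

```text
t: 15.85
eef_pos: [0.4915, -0.314, 0.0612]
tool_rot: [-0.0, 1.0, -0.001, 0.0]
contact_force: [0.3, 0.6, -0.4]
gripper_width: 0.515
grasp_force: 40.9
```

Release, rise, and check the stack.

servo_tool(motion=[[[0.4, 0, 0, -0.02, 0], [0.7, 0, 0, 0, 0], [0.85, 0, 0, 0, 0], [0.85, 0, 0, 0, 0], [0.85, 0, 0, 0, 0], [1, 0, 0, 0.5, 0], [1, 0, 0, 1, 0], [1, 0, 0, 1, 0], [1, 0, 0, 0.8, 0], [1, 0, 0, 0, 0], [1, 0, 0, 0, 0]]])

```text
t: 16.95
eef_pos: [0.4918, -0.3139, 0.1929]
tool_rot: [0.0, 1.0, -0.0, 0.001]
contact_force: [0.1, 0.6, -0.9]
gripper_width: 0.995
grasp_force: 0.0
```

```bash
python3 s.py .046
```

```text
[ 0.49180745 -0.3139356   0.19288598] 707
tilt/plane [-0.0052 -0.0025  0.0457]
extent [ 0.4684 -0.336 ] [ 0.5118 -0.2926] mid [ 0.4901 -0.3143] size [0.0433 0.0435]
z hist (array([811, 633,  46,  39,  41,  69, 761,   5,   0,  11,  50, 178, 229]), array([0.02 , 0.024, 0.028, 0.032, 0.036, 0.04 , 0.044, 0.048, 0.052,
       0.056, 0.06 , 0.064, 0.068, 0.072]))
```

The stack is flat at 46 mm and centred. On to the clip.

servo_tool(motion=[[[1, 0, 0.8, 0, 0], [1, 0, 0.8, 0, 0], [1, 0, 0.8, 0, 0], [1, 0, 0.8, 0, 0], [1, 0, 0.8, 0, 0], [1, 0, 0.8, 0, 0], [1, 0, 0.8, 0, 0], [1, 0, 0.8, 0, 0], [1, 0, 0.6, 0, 0], [1, 0, 0, 0, 0], [1, 0, 0, 0, 0]]])

```text
t: 18.1
eef_pos: [0.4908, -0.0338, 0.1914]
tool_rot: [0.0, 1.0, 0.0, -0.001]
contact_force: [-0.2, 0.0, -0.0]
gripper_width: 0.999
grasp_force: 0.0
```

```bash
python3 - <<'E'
from h import *
T=bot.get_obs()["eef_pos"]; p,d,c=shot("wrist"); P=cloud(c,d); z=P[...,2]; print(T)
m=(z>.003)&(z<.04)&(P[...,0]>.43)&(P[...,0]<.62)&(abs(P[...,1]+.035)<.05)
pl=m&(z>.020); Q=P[pl]
n,l,st,ce=cv2.connectedComponentsWithStats(pl.astype(np.uint8))
for i in range(1,n):
    if st[i,4]>15:
        q=P[l==i]; mu=q.mean(0); w,V=np.linalg.eigh(np.cov((q-mu)[:,:2].T)); v=V[:,1]*np.sign(V[0,1]); s=(q-mu)[:,:2]@v
        print("plate",st[i],mu.round(4),"ang",np.arctan2(v[1],v[0]).round(3),"len",np.ptp(s).round(4),"ends",(mu[:2]+s.min()*v).round(4),(mu[:2]+s.max()*v).round(4),"ztop",np.percentile(q[:,2],90).round(4))
q=P[m&(z>.0105)&(z<.018)&(P[...,0]>.49)]; print("pin?",len(q),q.mean(0).round(4),((q.min(0)+q.max(0))/2).round(4),np.ptp(q,axis=0).round(4))
q=P[m&(z<.009)]; r=q[q[:,0]>.535]; print("ring",len(r),r[:,:2].min(0).round(4),r[:,:2].max(0).round(4),np.percentile(r[:,2],[50,90]).round(4))
cv2.imwrite("pics/w5.png",cv2.cvtColor(p,cv2.COLOR_RGB2BGR))
u,v=map(int,proj(c,[.52,-.035,.01])); a=p[max(0,v-80):v+80,u-90:u+90]; cv2.imwrite("pics/w5c.png",cv2.cvtColor(cv2.resize(a,None,fx=3.3,fy=3.3,interpolation=2),cv2.COLOR_RGB2BGR)); print("crop origin",u-90,max(0,v-80))
E
```

```text
[ 0.49076471 -0.03382295  0.19144397]
plate [240 161  11  39 139] [ 0.4908 -0.0181  0.0256] ang -0.227 len 0.0451 ends [ 0.4679 -0.0128] [ 0.5119 -0.023 ] ztop 0.0266
plate [267 162  10  39 140] [ 0.49   -0.0475  0.0256] ang 0.177 len 0.0452 ends [ 0.467  -0.0516] [ 0.5114 -0.0436] ztop 0.0266
pin? 143 [ 0.5172 -0.0331  0.0127] [ 0.5111 -0.0314  0.014 ] [0.0271 0.0275 0.0069]
ring 411 [ 0.5351 -0.0494] [ 0.5759 -0.019 ] [0.0056 0.0065]
crop origin 170 71
```

View pics/w5c.png

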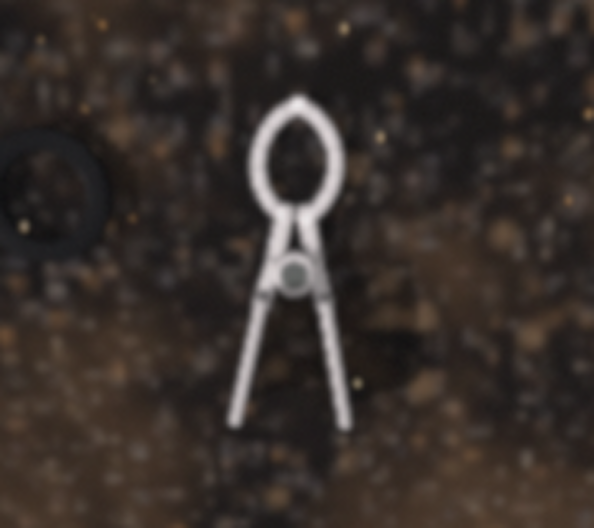

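The crop shows the clip: ring at (297,158), pin at (294,275), handle plates running down to (234,425) and (345,428). A black decoy ring sits at left (48,193). The V's middle line is at angle −0.025 rad and passes through (0.490, −0.033). I'll approach it in line.

servo_tool(motion=[[[1, 0, 0.02, -1, -0.2], [1, 0, 0, -1, 0], [1, 0, 0, -1, 0], [1, 0, 0, -0.7, 0], [1, 0, 0, 0, 0], [1, 0, 0, 0, 0], [1, 0, 0, -0.3, 0], [1, 0, 0, 0, 0], [1, 0, 0, 0, 0]]], newtons=40)

```text
t: 19.05
eef_pos: [0.4918, -0.0332, 0.0329]
tool_rot: [-0.0, 1.0, -0.013, 0.0]
contact_force: [0.7, -0.9, -0.4]
gripper_width: 1.001
grasp_force: 0.0
```

servo_tool(motion=[[[1, -0.03, 0, -0.2, 0], [1, 0, 0, 0, 0], [0.6, 0, 0, 0, 0], [0.5, 0, 0, 0, 0], [0.45, 0, 0, 0, 0], [0.4, 0, 0, 0, 0], [0.35, 0, 0, 0, 0], [0.3, 0, 0, 0, 0], [0.25, 0, 0, 0, 0], [0.2, 0, 0, 0, 0], [0.15, 0, 0, 0, 0], [0.15, 0, 0, 0, 0], [0.15, 0, 0, 0, 0]]])

```text
t: 20.35
eef_pos: [0.4907, -0.0331, 0.0252]
tool_rot: [-0.0, 1.0, -0.013, 0.0]
contact_force: [-2.1, 0.4, 11.0]
gripper_width: 0.241
grasp_force: 39.0
```

servo_tool(motion=[[[0.15, 0, 0, 0.1, 0], [0.15, 0, 0, 0.3, 0], [0.15, 0, 0, 0.6, 0], [0.15, 0, 0, 0.8, 0], [0.15, 0, 0, 0.8, 0], [0.15, 0, 0, 0.4, 0], [0.15, 0, 0, 0, 0], [0.15, 0, 0, 0, 0], [0.15, 0, 0, 0, 0]]])

```text
t: 21.25
eef_pos: [0.4895, -0.0331, 0.1436]
tool_rot: [0.0, 1.0, -0.013, -0.001]
contact_force: [0.4, 0.0, -0.6]
gripper_width: 0.238
grasp_force: 39.5
```

```bash
cat > r.py <<'E'
from h import *
import sys
o=bot.get_obs(); T=np.array(o["eef_pos"]); p,d,c=shot("wrist"); P=cloud(c,d); D=P-T
a=2*np.arctan2(o["tool_rot"][2],o["tool_rot"][1]); ca,sa=np.cos(a),np.sin(a)
X=D[...,0]*ca+D[...,1]*sa; Y=-D[...,0]*sa+D[...,1]*ca; Z=D[...,2]
m=(X>.045)&(X<.11)&(abs(Y)<.03)&(Z>-.04)&(Z<.0)
q=np.c_[X[m],Y[m],Z[m]]
t=q[q[:,2]>np.percentile(q[:,2],50)-.003]
print(T,"w",o["gripper_width"],"yaw",a.round(4)); print("ring z pct",np.percentile(q[:,2],[10,50,90]).round(4))
A=np.c_[q[:,:2]-[.07,0],np.ones(len(q))]; print("plane",np.linalg.lstsq(A,q[:,2],rcond=None)[0].round(4))
print("x max",q[:,0].max().round(4),"y",q[:,1].min().round(4),q[:,1].max().round(4))
for x in (.06,.065,.07,.075,.08,.085,.09):
    s=np.sort(t[abs(t[:,0]-x)<.001][:,1])
    if len(s)>3:
        i=np.argmax(np.diff(s)); print("x",x,"outer",s[0].round(4),s[-1].round(4),"bore",s[i].round(4),s[i+1].round(4),"mid",((s[i]+s[i+1])/2).round(4))
s=np.sort(t[abs(t[:,1])<.001][:,0]); print("along axis",s[:2],s[-3:], "biggest step",s[np.argmax(np.diff(s))] if len(s)>1 else None)
# circle fit to bore edge (hole pixels)
mm=(m&(Z>np.percentile(q[:,2],50)-.003)).astype(np.uint8)
k=max(cv2.findContours(mm,0,1)[0],key=cv2.contourArea); 
zt=T[2]+np.percentile(q[:,2],60)
e=np.array([onz(c,*w[0],zt)-T for w in k]); e=np.c_[e[:,0]*ca+e[:,1]*sa,-e[:,0]*sa+e[:,1]*ca]
def fit(u):
    B=np.c_[2*u,np.ones(len(u))]; s=np.linalg.lstsq(B,(u**2).sum(1),rcond=None)[0]; return s[:2].round(4),np.sqrt(s[2]+s[:2]@s[:2]).round(4)
c0=np.array([.071,0]); rr=np.hypot(*(e-c0).T)
print("outer fit",fit(e[(rr>.0205)&(e[:,0]>.06)]),"bore fit",fit(e[(rr<.0205)&(rr>.014)]))
cv2.imwrite(f"pics/{sys.argv[1]}.png",cv2.cvtColor(p,cv2.COLOR_RGB2BGR))
E
python3 r.py w6
```

```text
[ 0.48948594 -0.03307273  0.1435761 ] w 0.23750224536976783 yaw -0.0251
ring z pct [-0.0212 -0.0199 -0.019 ]
plane [ 0.0011  0.0046 -0.0201]
x max 0.0875 y -0.0235 0.0231
x 0.06 outer -0.0223 0.0219 bore -0.0165 0.0166 mid 0.0
x 0.065 outer -0.023 0.0231 bore -0.018 0.018 mid -0.0
x 0.07 outer -0.0235 0.0229 bore -0.0181 0.0177 mid -0.0002
x 0.075 outer -0.0221 0.0216 bore -0.0163 0.0159 mid -0.0002
x 0.08 outer -0.0193 0.0193 bore -0.0121 0.0116 mid -0.0002
x 0.085 outer -0.0154 0.0151 bore -0.0079 0.0081 mid 0.0001
along axis [] [] biggest step None
outer fit (array([ 0.0672, -0.0002]), np.float64(0.0227)) bore fit (array([ 0.0697, -0.0009]), np.float64(0.0178))
```

View pics/w6.png

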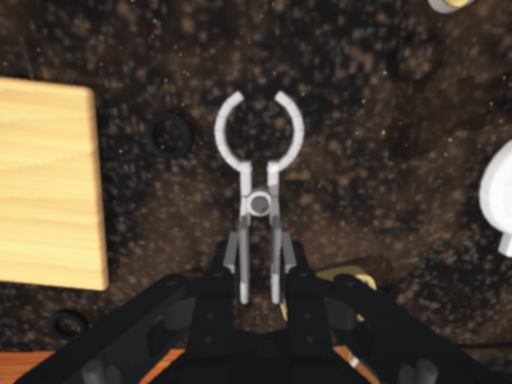

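The clip is held level with the ring spread: its arc is centred near (260,135), the gap faces forward, and the bore measures 36 mm. Quick check that the tall jars near the mill clear the gripper.

```bash
python3 - <<'E'
from h import *
import pickle
S=pickle.load(open("s0.pkl","rb"))
for n in("top","side"):
    p,d,c=S[n]; P=cloud(c,d).reshape(-1,3); q=P[(P[:,2]>.06)&(P[:,2]<.5)&(P[:,0]>.3)&(P[:,0]<.56)&(P[:,1]<-.33)]; print(n,q.min(0),q.max(0))
E
```

```text
top [ 0.30002009 -0.54083529  0.0600828 ] [ 0.50913216 -0.44757655  0.21664465]
side [ 0.30000454 -0.84414414  0.06008858] [ 0.5599576  -0.44389264  0.43868264]
```

servo_tool(motion=[[[0.15, -0.11, -0.3, 0, 0], [0.15, -0.11, -0.5, 0, 0], [0.15, -0.11, -0.5, 0, 0], [0.15, -0.11, -0.5, 0, 0], [0.15, -0.11, -0.5, 0, 0], [0.15, -0.11, -0.5, 0, 0], [0.15, -0.11, -0.5, 0, 0], [0.15, -0.11, -0.5, 0, 0], [0.15, -0.11, -0.5, 0, 0], [0.15, -0.11, -0.5, 0, 0], [0.15, -0.11, -0.5, 0, 0], [0.15, -0.11, -0.5, 0, 0], [0.15, -0.11, -0.5, 0, 0], [0.15, -0.11, -0.45, 0, 0], [0.15, -0.11, -0.25, 0, 0], [0.15, 0, 0, 0, 0], [0.15, 0, 0, 0, 0], [0.15, 0, 0, 0, 0]]])

```text
t: 23.1
eef_pos: [0.4245, -0.3122, 0.1441]
tool_rot: [-0.0, 1.0, -0.012, -0.0]
contact_force: [0.2, 1.1, -0.2]
gripper_width: 0.241
grasp_force: 39.5
```

```bash
cat > v.py <<'E'
from h import *
o=bot.get_obs(); T=np.array(o["eef_pos"]); p,d,c=shot("wrist"); P=cloud(c,d); Z=P[...,2]; print(T)
m=(np.hypot(P[...,0]-.4903,P[...,1]+.3142)<.014)&(Z>.067)&(Z<.073)
q=P[m]; print("axle top",len(q),(np.percentile(q,[1,99],axis=0).mean(0)).round(4),np.ptp(q,axis=0).round(4))
m=(np.hypot(P[...,0]-.4903,P[...,1]+.3142)<.03)&(abs(Z-.046)<.002); q=P[m]; print("discs",len(q),(np.percentile(q,[1,99],axis=0).mean(0)).round(4),np.percentile(q[:,2],[10,50,90]))
E
python3 v.py; python3 r.py w7
```

```text
[ 0.42451489 -0.31217024  0.14408998]
axle top 569 [ 0.4899 -0.3139  0.0686] [0.0191 0.0195 0.0034]
discs 1418 [ 0.4896 -0.3143  0.0458] [0.04473616 0.04568907 0.04664377]
[ 0.42464215 -0.31211252  0.14417459] w 0.24085422958885608 yaw -0.0236
ring z pct [-0.0212 -0.0198 -0.0189]
plane [ 0.0036  0.0065 -0.02  ]
x max 0.0875 y -0.0233 0.0231
x 0.06 outer -0.0223 0.0218 bore -0.0165 0.0164 mid -0.0001
x 0.065 outer -0.0233 0.023 bore -0.0179 0.018 mid 0.0001
x 0.07 outer -0.0227 0.0229 bore -0.018 0.0177 mid -0.0001
x 0.075 outer -0.0221 0.0214 bore -0.0162 0.0164 mid 0.0001
x 0.08 outer -0.0193 0.0195 bore -0.0119 0.0117 mid -0.0001
x 0.085 outer -0.0155 0.015 bore -0.0079 0.008 mid 0.0
along axis [] [] biggest step None
outer fit (array([0.0672, 0.0001]), np.float64(0.0229)) bore fit (array([ 0.0697, -0.0009]), np.float64(0.0178))
```

Jars are 90 mm or more clear. The ring is 1.5 mm off the axle axis; I correct that and lower the clip.

servo_tool(motion=[[[0.15, -0.035, 0, 0, 0], [0.15, 0, 0, -0.3, 0], [0.15, 0, 0, -0.3, 0], [0.15, 0, 0, -0.3, 0], [0.15, 0, 0, -0.3, 0], [0.15, 0, 0, -0.25, 0], [0.15, 0, 0, -0.15, 0], [0.15, 0, 0, -0.08, 0], [0.15, 0, 0, 0, 0], [0.15, 0, 0, 0, 0], [0.15, 0, 0, 0, 0]]])

```text
t: 24.3
eef_pos: [0.4232, -0.3134, 0.0776]
tool_rot: [0.0, 1.0, -0.013, 0.0]
contact_force: [0.2, -0.4, -0.2]
gripper_width: 0.244
grasp_force: 39.5
```

```bash
python3 v.py; python3 r.py w8; python3 - <<'E'
from h import *
p,d,c=shot("side"); u,v=map(int,proj(c,[.47,-.314,.05])); a=cv2.resize(p[v-45:v+45,u-50:u+50],(400,360),interpolation=2)
w=cv2.resize(cv2.imread("pics/w8.png")[40:310,110:410],(400,360)); cv2.imwrite("pics/w8b.png",np.hstack([w,cv2.cvtColor(a,cv2.COLOR_RGB2BGR)]))
E
```

```text
[ 0.42319722 -0.31337171  0.07760125]
axle top 1244 [ 0.4903 -0.3139  0.0687] [0.0205 0.0199 0.0037]
discs 1744 [ 0.49   -0.3151  0.0458] [0.04473041 0.04566288 0.04653053]
[ 0.42315225 -0.31338311  0.07759356] w 0.24287519559958454 yaw -0.0252
ring z pct [-0.0324 -0.0197 -0.0089]
plane [-0.0627  0.0545 -0.0208]
x max 0.0892 y -0.0232 0.0231
x 0.06 outer -0.0222 0.0219 bore -0.0164 -0.009 mid -0.0127
x 0.065 outer -0.0232 0.0225 bore -0.0182 -0.0105 mid -0.0143
x 0.07 outer -0.0227 0.023 bore -0.018 -0.0103 mid -0.0141
x 0.075 outer -0.0219 0.0218 bore -0.0162 -0.0082 mid -0.0122
x 0.08 outer -0.0197 0.0193 bore -0.012 0.0118 mid -0.0001
x 0.085 outer -0.0154 0.015 bore -0.0079 0.0081 mid 0.0001
along axis [0.05522699 0.05526619] [0.07865085 0.07867168 0.07867393] biggest step 0.05800354107959558
outer fit (array([0., 0.]), np.float64(0.0)) bore fit (array([0.0664, 0.0012]), np.float64(0.0122))
```

View pics/w8b.png

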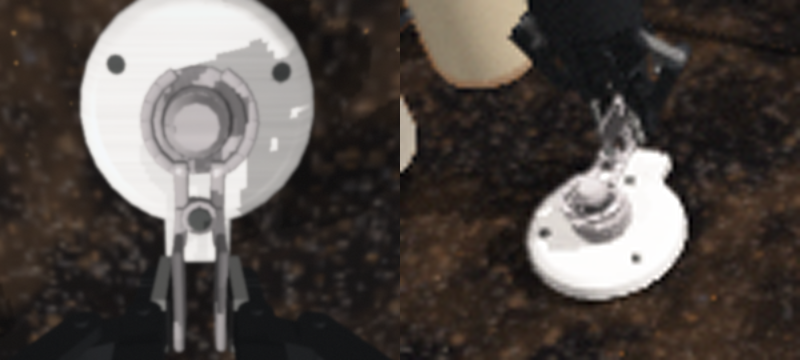

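The left panel shows the spread ring around the axle with clearance; the right shows it at groove height. The ring's middle is at 55 mm and the groove's at 52 mm, so I lower it about 3 mm and recentre y by 1 mm.

servo_tool(motion=[[[0.15, 0, 0.025, -0.065, 0], [0.15, 0, 0, 0, 0], [0.15, 0, 0, 0, 0], [0.15, 0, 0, 0, 0], [0.15, 0, 0, 0, 0], [0.15, 0, 0, 0, 0]]])

```text
t: 25.05
eef_pos: [0.4229, -0.3122, 0.0746]
tool_rot: [0.0, 1.0, -0.013, 0.0]
contact_force: [-1.0, -0.1, -1.1]
gripper_width: 0.239
grasp_force: 39.5
```

```bash
python3 v.py; python3 r.py w9|head -5; python3 - <<'E'
from h import *
p,d,c=shot("top"); P=cloud(c,d); import pickle; S=pickle.load(open("s0.pkl","rb"))["top"]
for k,(u,v) in dict(match=(266,264),tin=(326,267),tea=(358,152),garlic=(255,131),jar=(336,121),d1=(169,189),d3=(164,231)).items():
    a=p[v-14:v+14,u-14:u+14].astype(int)-S[0][v-14:v+14,u-14:u+14]; print(k,(abs(a).mean()).round(2))
E
```

```text
[ 0.42290275 -0.31223484  0.07458789]
axle top 1278 [ 0.4905 -0.3139  0.0686] [0.0201 0.0198 0.0042]
discs 1692 [ 0.4899 -0.3139  0.0457] [0.04473106 0.04564993 0.04655476]
[ 0.42289935 -0.31224506  0.07458954] w 0.24240479388512937 yaw -0.0253
ring z pct [-0.0294 -0.0198 -0.0059]
plane [-0.0588  0.009  -0.0189]
x max 0.0895 y -0.0231 0.0231
x 0.06 outer -0.0221 0.0217 bore -0.0164 -0.0098 mid -0.0131
match 11.38
tin 37.08
tea 1.25
garlic 1.24
jar 1.41
d1 0.62
d3 0.83
```

The ring spans 48.8–54.8 mm and is centred. The matchbox and tin differences are probably the arm overhead; I'll check them from the side camera.

```bash
python3 - <<'E'
from h import *
import pickle
S=pickle.load(open("s0.pkl","rb"))["side"]; p,d,c=shot("side")
for k,(u,v) in dict(match=(266,161),tin=(221,150)).items():
    a=p[v-12:v+12,u-18:u+18].astype(int)-S[0][v-12:v+12,u-18:u+18]; print(k,abs(a).mean().round(2))
g=lambda q,lo,hi:[ (m:=cv2.moments(cv2.inRange(q[130:180,190:290],lo,hi),True))["m00"],m["m10"]/max(m["m00"],1),m["m01"]/max(m["m00"],1)]
for q in (S[0],p): print(g(q,(180,140,0),(255,255,110)),g(q,(0,0,60),(90,110,200)))
E
```

```text
match 2.03
tin 1.97
[187.0, 70.65775401069519, 28.62566844919786] [686.0, 65.56122448979592, 8.435860058309038]
[184.0, 70.86413043478261, 28.706521739130434] [685.0, 65.48321167883212, 8.392700729927007]
```

Both are unmoved.

```bash
python3 -c "
from station import bot
print(bot.hand_in())"
```

```text
the job is handed in; nothing more can be done
None
```

The job is handed in: two discs lie flat and centred on the axle seat, and the gripper is still squeezing the clip, its spread ring held level round the groove, about 3 mm above the discs; the other two discs and the bystanders had not moved.

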